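# Fit the flanged sleeve on the bearing fitting stand

### The job

Set up the fitting stand: take the flanged steel sleeve out of the crowded sleeve rack and push it, flange down, onto the stand's spigot until it has driven the stiff black ring right down onto the shoulder and sits fully home, then let go. Leave the other two sleeves, the oil bottle and the test rotor standing where they are.

Things in the scene. Friction and masses are not known exactly. Their poses are not given: they have to be found in the camera images.
- sleeve_rack: fixed rack: wooden board 76 (x) by 172 (y) by 12 mm high with steel posts at y = -50, 0, 50 mm, 16 mm diameter, tips 42 mm above the bench; a sleeve stands over each, in any order. Origin: centre of underside, z up. Sleeves stand only 9 to 14 mm apart along y, too close for a finger; room is free in front and behind (close fingers along x). Rack and stand may swap sides.
- flanged_sleeve: steel tube 90 mm high, 36 mm outside diameter, 28 mm bore right through, with a flange 46 mm in diameter, 8 mm thick round its lower end; 0.14 to 0.28 kg. The only sleeve that fits the spigot. Origin: centre of its underside (flange face), z up along its axis. Stands on the rack board (underside 12 mm above the bench), within a few mm of its post's centre.
- long_sleeve: plain steel tube without flange, 100 mm high, 36 mm outside, bore 22 mm (does not fit the spigot); stands on the rack, to be left there. Origin: centre of underside, z up.
- short_sleeve: plain steel tube without flange, 75 mm high, 36 mm outside, bore 22 mm (does not fit the spigot); stands on the rack, to be left there. Origin: centre of underside, z up.
- fitting_stand: fixed stand: round dark foot 110 mm diameter, 12 mm high; on it a boss 54 mm diameter whose flat top, the shoulder, is 32 mm above the bench; from it rises the upright steel spigot, 25 mm diameter, tip 92 mm above the bench, its top 8 mm tapered to 16 mm diameter. Origin: centre of the underside, z up along the spigot.
- shoulder (a point): centre of the shoulder face, on the spigot's axis, at the spigot's foot, 32 mm above the bench; z up. When fully home the sleeve's underside is 6 mm (the ring's thickness) above this point.
- follower_ring (a joint): black ring 40 mm diameter, 6 mm thick, that slides stiffly on the spigot (about 12 N; stays where left; the sleeve's own weight does not move it). Value in m: how far it is pushed down, 0 = top position (underside 14 mm above the shoulder), 0.014 = down on the shoulder. Starts between 0 and 0.004.
- oil_bottle: oil bottle, 37 mm diameter, 104 mm high, standing at the back; leave it. Origin: centre of underside.
- test_rotor: steel test rotor, 62 mm disc 22 mm thick with a thin shaft up to 62 mm, standing to the right; leave it. Origin: centre of underside.

How it is judged:
By the outcome, as a careful person would: the job done as asked, in the order asked, and still so for the second after the job is handed in, with the robot touching nothing.
It also fails if it takes over 43 s, if anything falls off the work surface, if the arm or the gripper's body presses on something with over 40 N, if the wrist force passes 120 N, or if a joint passes its speed limit or range.

### The arm

A 6-joint arm with a two-finger parallel gripper is mounted at the origin on a cart in front of the work surface, level with it; the furniture and walls round the work are solid. World frame = base frame: x ahead of the robot, y to its left, z up, the work surface at z = 0. Lengths are in m, angles in degrees, forces in N, time in s.
With the tool pointing down it reaches from about 0.325 to 0.85 m from the base axis. Payload 15.5 kg.
Tool frame: the origin (TCP) lies between the finger pads; the fingertips stand 19 mm ahead of it and the grasp point (between the pads) is the TCP (ctrl.tip_reach is the distance from the TCP to the fingertips, in m); z points along the fingers, y is the line along which they close (so a half turn about z gives the same grasp; the last joint's range is limited). The gripper opens to 91 mm and grips with 3 to 60 N. Pads are 32 mm wide; open, the fingers measure 118 mm over their backs; the gripper's body (76 mm by 178 mm) begins 60 mm behind the grasp point.
Start: joints at [-80.93, 28.281, 77.091, -0, 74.628, -5.472], TCP at [0.157, -0.605, 0.233] pointing down, gripper open.
Joint ranges: [-166.48, 166.48], [-47.26, 123.95], [12.59, 153.08], [-70.14, 250.14], [6.76, 159.57], [-176.63, 176.63]. Speed limits (degrees/s): [108.29, 108.29, 147.25, 172.46, 172.46, 172.46].

### API

Orientations are given as a 3x3 rotation matrix whose columns are the frame's x, y, z axes.
In Python, from bench import ctrl gives the robot as it stands. Calls block until the motion is done:
- ctrl.goto(position, orientation): joint-space move of the TCP to a pose.
- ctrl.move_l(position, vel=0.15, ori=None, contact_N=None): straight line of the TCP; ori=None keeps the orientation; vel is the mean speed in m/s. With contact_N (N) it stops when the force on the tool has changed by that much, and returns True; else False.
- ctrl.movej(angles): joint-space move.
- ctrl.command_gripper(opening): opening from 0.0 (shut) to 1.0 (fully open); the grip force is fixed at half the most; returns when the fingers have stopped.
- ctrl.sleep(seconds).
- ctrl.ik(position, orientation): joint angles nearest the present ones, or None.
- ctrl.read_camera(name): name is "scene" or "top"; returns the picture (420x560x3 uint8, blue, green, red); there is no depth.
- ctrl.camera_params(name): a dict with "fx", "fy", "cx", "cy" (pixels), "pose" (4x4, takes a point from camera to world coordinates). Camera axes: x right, y up, looking along -z (the intrinsics and any distortion apply to the point x, -y, -z); pixel columns grow to the right and rows downward; lengths in m; the calibration is good to about 2 mm. A picture is of the moment at which its call begins. camera_params takes no time and is no camera call.
A pose or a line that the arm cannot do raises ctrl.MotionError and nothing moves.
- ctrl.sign_off(): hands the job in; it is judged then, once.
Trained networks look in the newest picture that a camera, given by its name, has taken for a name from the list of things; names that differ only in an ending like _2 or _b are one class to them, and where a whole thing is asked for, a point or a joint stands for the part that bears it (a point fixed in the world has none). Each returns a list of dicts, best first, with "score" (0 to 1); they miss things now and then, are a little off and sometimes report something else, mostly with a low value. They report only what shows in the picture. A call takes as long as a camera call.
- ctrl.find_in(camera, query): "bbox" ([centre column, centre row, width, height] in pixels, round what is visible of it).
Readings, each from a call of its own:
- ctrl.read_t(): time.
- ctrl.read_q(): joint angles.
- ctrl.read_dq(): joint speeds.
- ctrl.read_effort(): joint torques, N m.
- ctrl.read_tool_pos(): TCP position.
- ctrl.read_eef_rot(): TCP orientation.
- ctrl.read_contact_force(): force on the tool from outside, world axes, zero at the start.
- ctrl.read_wrist_torque(): the same for the moment, N m.
- ctrl.read_grip_width(): opening from 0.0 (shut) to 1.0 (fully open).
- ctrl.read_grasp_force(): force on a finger pad.
Only numpy, scipy, OpenCV 4.12 (cv2) and the standard library are available. Lean on these libraries where they do the work, as an engineer would, in place of code of your own. Each camera call takes 0.05 s, during which the arm holds its last target. There are 200 camera calls.

## Working session

There is one attempt and no reset: what is moved stays moved. The work goes in short steps, each a Python script; the robot and the scene stay as the last script left them, time stands still between calls to the robot, and variables do not carry over. Pictures are saved under pics/ and viewed, at most 10 in all, crops included, and the job is handed in when it is done.

```bash
mkdir -p pics; ls; python3 - <<'E'
from bench import ctrl
import cv2,numpy as np
np.set_printoptions(precision=4,suppress=True)
for n in("scene","top"):
    cv2.imwrite(f"pics/{n}0.png",ctrl.read_camera(n)); p=ctrl.camera_params(n); print(n,{k:v for k,v in p.items() if k!='pose'}); print(np.array(p['pose']))
    for q in("flanged_sleeve","long_sleeve","short_sleeve","fitting_stand","sleeve_rack","follower_ring","oil_bottle","test_rotor"):
        print(q,[(np.round(d['bbox']).tolist(),round(d['score'],2)) for d in ctrl.find_in(n,q)][:3])
print(ctrl.read_t(),ctrl.read_eef_rot())
E
```

```text
bench.py
pics
scene {'fx': 526.501921416989, 'fy': 526.501921416989, 'cx': 284.2692035358698, 'cy': 208.67710919409194}
[[-0.8261  0.362  -0.4318 -0.0699]
 [-0.5634 -0.538   0.627   0.8126]
 [-0.0053  0.7613  0.6484  0.9981]
 [ 0.      0.      0.      1.    ]]
flanged_sleeve [([229.0, 289.0, 19.0, 41.0], 0.84), ([255.0, 262.0, 12.0, 41.0], 0.5)]
long_sleeve [([257.0, 263.0, 12.0, 44.0], 0.57)]
short_sleeve [([242.0, 278.0, 15.0, 29.0], 0.67)]
fitting_stand [([312.0, 201.0, 39.0, 41.0], 0.83)]
sleeve_rack [([242.0, 292.0, 66.0, 54.0], 0.92)]
follower_ring [([312.0, 202.0, 9.0, 0.0], 0.43), ([229.0, 288.0, 20.0, 40.0], 0.32)]
oil_bottle [([237.0, 229.0, 14.0, 29.0], 0.87)]
test_rotor [([364.0, 182.0, 18.0, 18.0], 0.49)]
top {'fx': 425.61572638725005, 'fy': 425.61572638725005, 'cx': 282.6126425146175, 'cy': 211.79538931867492}
[[ 0.0162  0.9955 -0.0937  0.4519]
 [-0.9994  0.0189  0.028  -0.0569]
 [ 0.0296  0.0932  0.9952  1.0415]
 [ 0.      0.      0.      1.    ]]
flanged_sleeve [([150.0, 229.0, 25.0, 18.0], 0.94), ([321.0, 222.0, 45.0, 44.0], 0.38), ([323.0, 223.0, 16.0, 17.0], 0.27)]
long_sleeve [([194.0, 228.0, 22.0, 15.0], 0.86), ([321.0, 222.0, 45.0, 41.0], 0.21)]
short_sleeve [([177.0, 229.0, 19.0, 17.0], 0.64), ([324.0, 224.0, 44.0, 49.0], 0.4)]
fitting_stand [([323.0, 222.0, 46.0, 50.0], 0.8)]
sleeve_rack []
follower_ring []
oil_bottle [([238.0, 177.0, 19.0, 17.0], 0.66), ([151.0, 230.0, 28.0, 20.0], 0.66), ([175.0, 229.0, 16.0, 16.0], 0.28)]
test_rotor [([398.0, 253.0, 26.0, 28.0], 0.87)]
0.9 [[ 0.968   0.2511  0.    ]
 [ 0.2511 -0.968  -0.    ]
 [ 0.      0.     -1.    ]]
```

View pics/scene0.png

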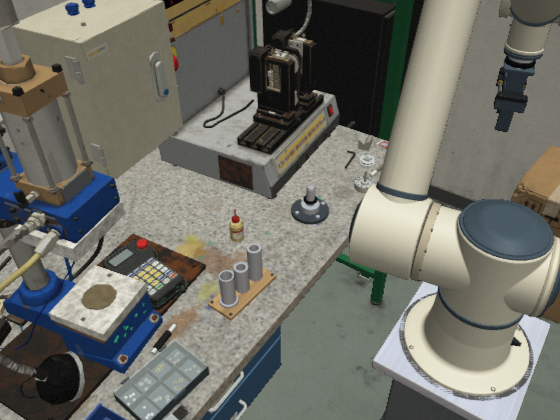

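View pics/top0.png

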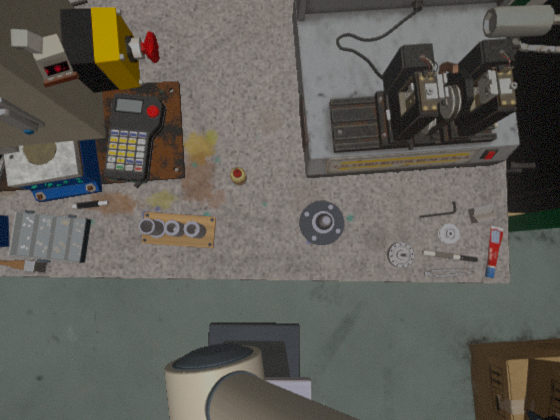

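The scene view shows the sleeves near (229,289), (242,278) and (255,262), and the stand at (312,203). In the top view the rack is at (178,230) and the stand at (322,222). The flanged sleeve is the leftmost one in both, which agrees with the networks. I'll enlarge these areas to measure them.

```bash
cat > h.py <<'E'
import numpy as np,cv2
def cam(ctrl,n):
    p=ctrl.camera_params(n); T=np.array(p['pose']); return p,T
def ray(pt,u,v):
    p,T=pt; d=T[:3,:3]@np.array([(u-p['cx'])/p['fx'],-(v-p['cy'])/p['fy'],-1]); return T[:3,3],d
def at_z(pt,u,v,z):
    o,d=ray(pt,u,v); return o+d*(z-o[2])/d[2]
def tri(a,b):
    A=[];y=[]
    for o,d in(a,b):
        d=d/np.linalg.norm(d);P=np.eye(3)-np.outer(d,d);A.append(P);y.append(P@o)
    x=np.linalg.lstsq(np.vstack(A),np.hstack(y),rcond=None)[0]
    return x
def proj(pt,X):
    p,T=pt; c=T[:3,:3].T@(np.array(X)-T[:3,3]); return np.array([p['cx']+p['fx']*c[0]/-c[2],p['cy']-p['fy']*c[1]/-c[2]])
E
python3 - <<'E'
import cv2,numpy as np
s=cv2.imread('pics/scene0.png');t=cv2.imread('pics/top0.png')
def crop(im,x,y,w,h,k):
    c=cv2.resize(im[y:y+h,x:x+w],None,fx=k,fy=k,interpolation=cv2.INTER_CUBIC)
    for i in range(0,w,10): cv2.putText(c,str(x+i),(i*k,8),0,.3,(0,0,255),1);cv2.line(c,(i*k,10),(i*k,14),(0,0,255),1)
    for i in range(0,h,10): cv2.putText(c,str(y+i),(0,i*k+4),0,.3,(0,255,255),1);cv2.line(c,(20,i*k),(24,i*k),(0,255,255),1)
    return c
a=crop(s,210,235,50,75,8);b=crop(t,135,205,50,75,8)
c=crop(s,200,235,80,85,7);d=crop(t,130,195,80,85,7)[:, :240*7//7*2]
cv2.imwrite('pics/c1.png',np.hstack([a,b]))
cv2.imwrite('pics/c2.png',np.hstack([crop(s,287,178,50,50,8),crop(t,298,197,50,50,8)]))
E
```

```text
(no output)
```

View pics/c1.png

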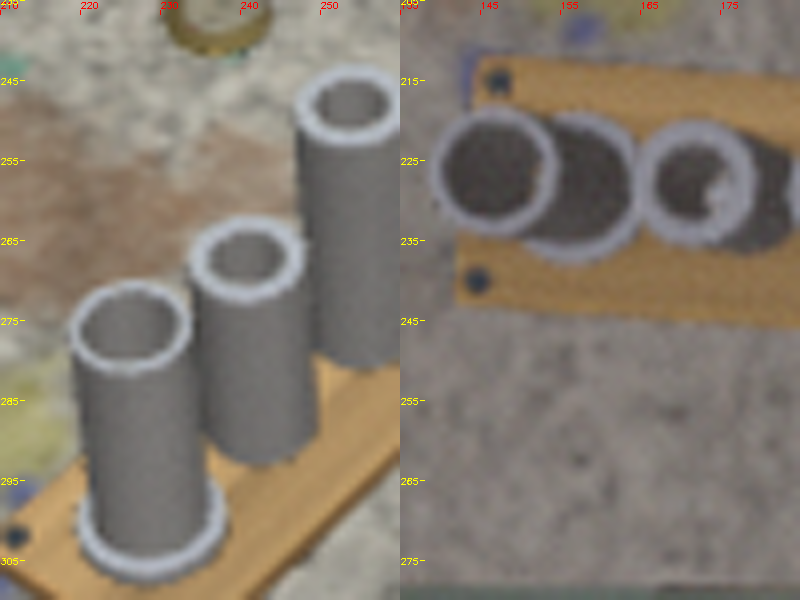

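View pics/c2.png

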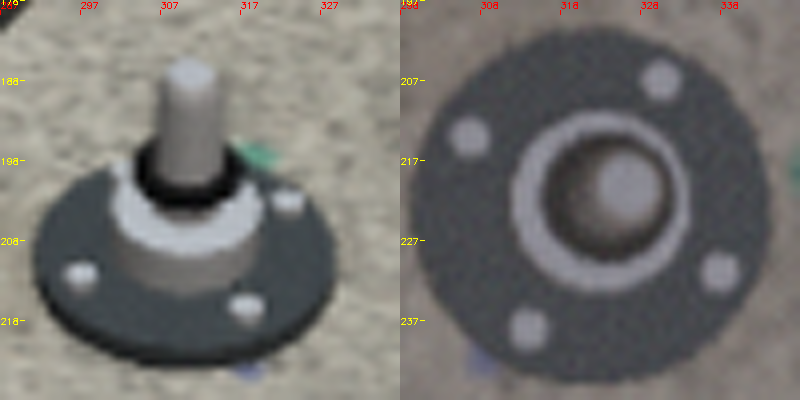

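The flanged sleeve's rim centre is at about (225.9,275.4) in scene and (146.4,226.0) in top. The spigot tip is at (310.4,186.6) in scene and (326.2,219.9) in top. The ring sits a little above the shoulder. Next I'll triangulate these.

```bash
python3 - <<'E'
from bench import ctrl
from h import *
np.set_printoptions(precision=4,suppress=True)
S,T=cam(ctrl,'scene'),cam(ctrl,'top')
for n,a,b,z in(("sleeve top",(225.9,275.4),(146.4,226.0),.102),("short top",(240.2,266.7),(171.4,227.2),.087),("tip",(310.4,186.6),(326.2,219.9),.092)):
    print(n,tri(ray(S,*a),ray(T,*b)),at_z(S,*a,z),at_z(T,*b,z))
print("foot",at_z(T,321.3,222.3,.012),"boss",at_z(T,322.5,221.5,.032), "boss scene",at_z(S,287+187/8-.5,178+206/8-.5,.032))
print("flange bottom top-cam", at_z(T,135+(575-400)/8-.5,205+(188)/8-.5,.02))
print("board L edge", at_z(T,135+(470-400)/8,205+60/8,.012), at_z(T,135+(458-400)/8,205+302/8,.012), at_z(T,185,205+328/8,.012))
# fit: project predicted circles and overlay
E
```

```text
sleeve top [0.5041 0.2149 0.1023] [0.505 0.215 0.102] [0.5035 0.2146 0.102 ]
short top [0.5034 0.1641 0.0868] [0.5041 0.1646 0.087 ] [0.5027 0.1636 0.087 ]
tip [ 0.5252 -0.1814  0.0935] [ 0.5265 -0.1828  0.092 ] [ 0.5249 -0.1818  0.092 ]
foot [ 0.525  -0.1804  0.012 ] boss [ 0.5256 -0.1808  0.032 ] boss scene [ 0.5261 -0.1823  0.032 ]
flange bottom top-cam [0.5037 0.2145 0.02  ]
board L edge [0.5408 0.2484 0.012 ] [0.4682 0.2486 0.012 ] [0.4621 0.1468 0.012 ]
```

```bash
cat >> h.py <<'E'
SL=np.array([.504,.2148]);ST=np.array([.5255,-.1815])
RX=np.array([[0,1,0],[1,0,0],[0,0,-1.]])   # closes along world x
RY=np.array([[1,0,0],[0,-1,0],[0,0,-1.]])  # closes along world y
E
python3 - <<'E'
from bench import ctrl
from h import *
np.set_printoptions(precision=3,suppress=True)
for R in(RX,RX*[[-1,-1,1]]): print(ctrl.ik([*SL,.25],R))
print(ctrl.ik([*ST,.25],RY),ctrl.read_q())
q=[(abs(np.array(ctrl.ik([*SL,.25],R))-ctrl.read_q()).max(),i) for i,R in enumerate((RX,RX*[[-1,-1,1]]))]
R=(RX,RX*[[-1,-1,1]])[min(q)[1]]
ctrl.goto([.4,-.2,.3],R);print(ctrl.read_t())
ctrl.goto([*SL,.18],R);print(ctrl.read_t())
hit=ctrl.move_l([*SL,.080],.1,contact_N=6);print(hit,ctrl.read_t(),ctrl.read_tool_pos())
if not hit:
    ctrl.command_gripper(0.0);print(ctrl.read_t(),ctrl.read_grip_width()*91,ctrl.read_grasp_force(),ctrl.read_contact_force(),ctrl.read_tool_pos())
    cv2.imwrite('pics/grip.png',ctrl.read_camera('scene')[150:350,150:400].repeat(3,0).repeat(3,1))
E
```

```text
[16.838 21.082 86.722 -0.    72.196 16.838]
[  16.838   21.082   86.722   -0.      72.196 -163.162]
[-25.208  21.743  85.626  -0.     72.631  64.792] [-80.931  28.282  77.09    0.001  74.627  -5.471]
2.6417
4.275
False 5.425 [0.504 0.215 0.081]
6.3167 34.5929061431955 29.976018983870745 [ 0.233  0.161 -0.741] [0.504 0.215 0.08 ]
```

View pics/grip.png

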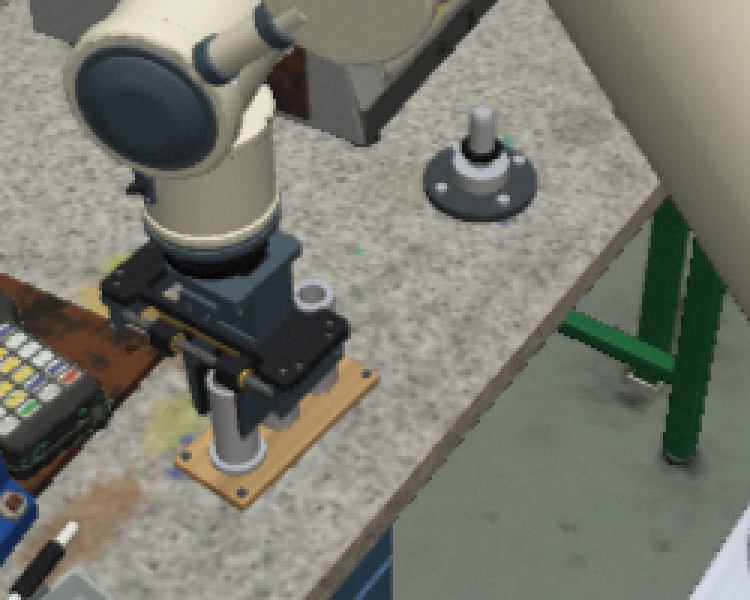

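The fingers hold the flanged sleeve and its neighbours haven't moved. Next I'll lift it, carry it over the spigot and check the alignment.

```bash
python3 - <<'E'
from bench import ctrl
from h import *
np.set_printoptions(precision=3,suppress=True)
ctrl.move_l([*SL,.235],.12);print(ctrl.read_t(),ctrl.read_contact_force(),ctrl.read_grip_width()*91)
R=RY
if abs(np.array(ctrl.ik([*ST,.235],RY))-ctrl.read_q()).max()>abs(np.array(ctrl.ik([*ST,.235],RY*[[-1,-1,1]]))-ctrl.read_q()).max(): R=RY*[[-1,-1,1]]
ctrl.goto([.47,0,.27],R)
ctrl.goto([*ST,.185],R);ctrl.sleep(.3)
print(ctrl.read_t(),ctrl.read_tool_pos(),ctrl.read_contact_force(),ctrl.read_wrist_torque(),ctrl.read_grip_width()*91,R)
im=ctrl.read_camera('scene');cv2.imwrite('pics/hover_raw.png',im)
S=cam(ctrl,'scene');p=ctrl.read_tool_pos()
im=cv2.resize(im[130:230,260:360],None,fx=6,fy=6,interpolation=cv2.INTER_CUBIC)
c=np.r_[p[:2],p[2]-.068]
for r,z,col in((.023,0,(0,0,255)),(.023,.008,(0,255,255)),(.018,.09,(0,0,255))):
    for a in np.linspace(0,6.28,40):
        u=(proj(S,c+[r*np.cos(a),r*np.sin(a),z])-[260,130]+.5)*6;cv2.circle(im,tuple(u.astype(int)),1,col,-1)
cv2.imwrite('pics/hover.png',im)
E
```

```text
7.8083 [-0.122 -0.75  -2.634] 34.53990090225565
10.0583 [ 0.526 -0.181  0.186] [ 0.613  0.741 -2.444] [-0.002 -0.035 -0.005] 34.626798727263875 [[ 1.  0.  0.]
 [ 0. -1.  0.]
 [ 0.  0. -1.]]
```

View pics/hover.png

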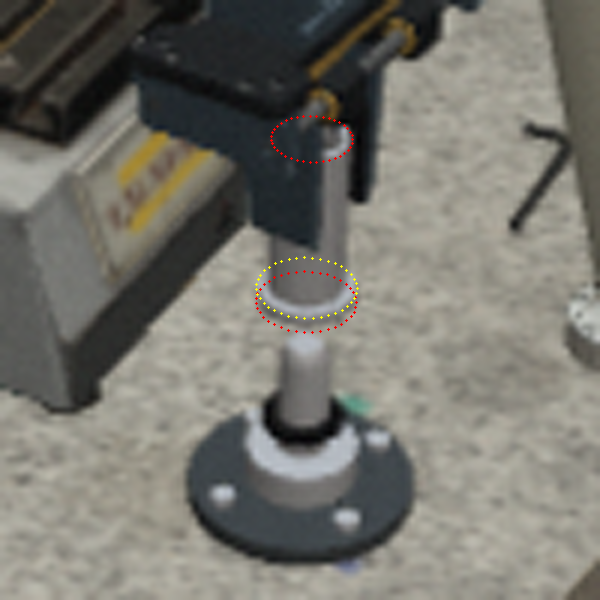

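The sleeve hangs upright where predicted, with its underside at about (307,300) directly above the spigot tip at (305,345). I'll lower it, watching the force.

```bash
python3 - <<'E'
from bench import ctrl
from h import *
np.set_printoptions(precision=4,suppress=True)
ST[1]=-.182
ctrl.move_l([*ST,.165],.1)
hit=ctrl.move_l([*ST,.123],.05,contact_N=8)
print(hit,ctrl.read_t(),ctrl.read_tool_pos(),ctrl.read_contact_force(),ctrl.read_wrist_torque(),ctrl.read_grip_width()*91)
E
```

```text
False 11.45 [ 0.5257 -0.1821  0.1233] [-0.1238  0.6933 -0.5805] [-0.0371 -0.0286 -0.0361] 34.742302502997404
```

```bash
python3 - <<'E'
from bench import ctrl
from h import *
np.set_printoptions(precision=4,suppress=True)
ST[1]=-.182
for z in(.119,.115,.111,.108,.1065,.1055,.1045):
    hit=ctrl.move_l([*ST,z],.02,contact_N=40)
    print(z,hit,ctrl.read_t(),ctrl.read_tool_pos(),ctrl.read_contact_force(),ctrl.read_wrist_torque())
    if hit: break
im=ctrl.read_camera('scene')
cv2.imwrite('pics/push.png',cv2.resize(im[130:230,260:360],None,fx=6,fy=6,interpolation=cv2.INTER_CUBIC))
E
```

```text
0.119 False 11.8 [ 0.5254 -0.182   0.1189] [-0.2344 -0.2149 -2.0671] [-0.0135 -0.0039 -0.0154]
0.115 False 12.15 [ 0.5256 -0.1821  0.1152] [-0.9137 -0.395   3.0882] [ 0.1107  0.1499 -0.0187]
0.111 False 12.5 [ 0.5256 -0.1821  0.1112] [ 0.0288 -0.3397  3.9543] [ 0.1036  0.12   -0.0027]
0.108 False 12.8 [ 0.5256 -0.1821  0.1081] [-0.0979 -0.0132  3.3007] [0.045  0.1651 0.0057]
0.1065 False 13.05 [ 0.5257 -0.1821  0.1067] [-0.3639 -0.1031  5.2435] [0.1524 0.1594 0.0248]
0.1055 False 13.3 [ 0.5257 -0.1821  0.1058] [-0.9674  0.0881  7.9023] [ 0.2023  0.2479 -0.0195]
0.1045 False 13.55 [ 0.5259 -0.1824  0.1054] [-4.099  -0.3734 19.2718] [0.009  0.8075 0.1396]
```

View pics/push.png

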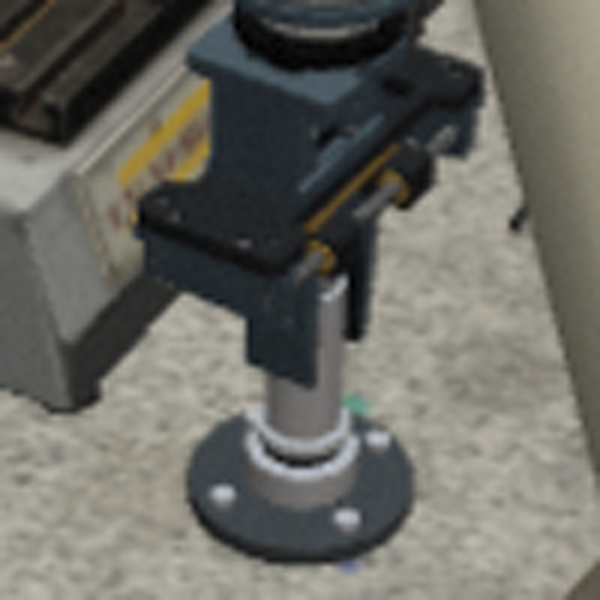

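The sleeve looks seated, with only the ring's thickness showing at (300,455). The force rises sharply at the expected height. I'll press once more, release, then press on the rim from above with closed fingers to make sure it is home.

```bash
python3 - <<'E'
from bench import ctrl
from h import *
np.set_printoptions(precision=4,suppress=True)
ST[1]=-.182
hit=ctrl.move_l([*ST,.1025],.02,contact_N=20)
print(hit,ctrl.read_t(),ctrl.read_tool_pos(),ctrl.read_contact_force())
p=ctrl.read_tool_pos();ctrl.move_l([p[0],p[1],.1062],.02)
print(ctrl.read_contact_force())
ctrl.command_gripper(0.75)
ctrl.move_l([*ST,.19],.12)
ctrl.command_gripper(0.0)
ctrl.move_l([*ST,.155],.1)
hit=ctrl.move_l([*ST,.140],.02,contact_N=25)
print(hit,ctrl.read_t(),np.array(ctrl.read_tool_pos())-[0,0,ctrl.tip_reach],ctrl.read_contact_force())
ctrl.move_l([*ST,.22],.12)
ctrl.goto([.38,-.3,.28],RY)
print(ctrl.read_t())
s=ctrl.read_camera('scene');t=ctrl.read_camera('top');cv2.imwrite('pics/end_raw.png',s)
S,T=cam(ctrl,'scene'),cam(ctrl,'top')
f=lambda im,x,y:cv2.resize(im[y:y+130,x:x+95],None,fx=4,fy=4,interpolation=cv2.INTER_CUBIC)
cv2.imwrite('pics/end.png',np.hstack([f(s,270,130),f(t,280,160)]))
E
```

```text
False 13.85 [ 0.5266 -0.1825  0.1041] [-3.4658  1.0835 29.5836]
[-0.6653  0.148  -0.9345]
True 17.825 [ 0.5262 -0.1824  0.1279] [-3.6023  1.1914 15.3344]
19.4
```

View pics/end.png

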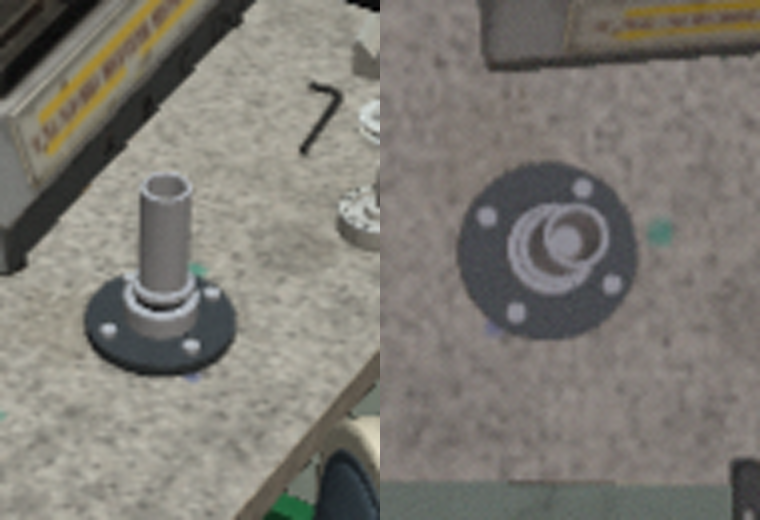

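The sleeve stands upright on the stand, at (165,235) in the left half of the picture. Its rim was touched at 0.128 m, which is exactly the fully-home height.

```bash
python3 -c "
from bench import ctrl
print(ctrl.sign_off())"
```

```text
the job is handed in; nothing more can be done
None
```

The flanged sleeve is fully home on the spigot with the ring driven down (rim touched at 0.128 m, as expected) and released; I did not touch the other things, and handed the job in at about 19.5 s.

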